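Find the blocked guide-pin bore with a depth rod

ROBOT

A 6-joint arm with a two-finger parallel gripper is mounted at the origin on a cart in front of the work surface, level with it; the furniture and walls round the work are solid. World frame = base frame: x ahead of the robot, y to its left, z up, the work surface at z = 0. Lengths are in m, angles in rad, forces in N, time in s.
With the tool pointing down it reaches from about 0.425 to 0.95 m from the base axis. Payload 3.5 kg.
Tool frame: the origin (TCP) lies at the very end of the fingers, on their centre line; the grasp point (between the pads) lies ctrl.tcp_to_grasp behind it (ctrl.tcp_to_grasp is the distance from the TCP to the grasp point, in m); z points along the fingers, y is the line along which they close (so a half turn about z gives the same grasp; the last joint's range is limited). The gripper opens to 85 mm and grips with 20 to 120 N. Pads are 22 mm wide; open, the fingers measure 114 mm over their backs; the gripper's body (76 mm by 85 mm) begins 54 mm behind the grasp point. The pads swing forward as they close: fully open they stand 13 mm farther back than shut.
Start: joints at [1.036, 0.286, 1.577, -0, 1.279, -0.15], TCP at [0.253, 0.626, 0.231] pointing down, gripper open.
Joint ranges: [-2.77, 2.77], [-0.9, 2.22], [0.21, 2.48], [-1.53, 4.67], [0.24, 2.81], [-2.84, 2.84]. Speed limits (rad/s): [2.79, 2.79, 3.14, 3.14, 3.14, 3.14].

INTERFACE

Orientations are given as a unit quaternion [x, y, z, w].
In Python, from plant import ctrl gives the robot as it stands.
- The arm moves only by the shell command python3 -m inch 'ROWS' [FORCE]. ROWS is JSON, a list of rows, each an object with "slide": the shift along the tool's x, y, z in cm, a list of three; "turn": the turn about the tool's z in rad; "grip": the finger opening in cm, from 0 to 8.54. A call has 1 to 20 rows; each row is the pose to reach, as a shift and turn from the pose commanded when the call began, along the tool's axes at that moment; what a row does not reach only later rows make up. A row lasts 1/10 s, in which the tool goes at most 50 mm and 8.59 degrees, less where a joint would pass 70% of its speed; a pose out of reach is approached as far as the arm can. A call with a gripper value outside its range is refused whole. The fingers move at their own pace and stop on an object; FORCE is the grip in N (left out, the last holds). Time passes only in rows, so rows that repeat a pose let the fingers close. It gives the time, the measured TCP pose, the force, the opening and the grip force at its end, in the units of the state.
- ctrl.get_state(): the state, without advancing time (a new reading comes with each control period).
- ctrl.read_camera(name): name is "scene" or "top" or "wrist"; returns (picture, depth): 420x560x3 uint8, red, green, blue; 420x560 float32, m along the optical axis (not along the pixel's ray), 0 where there is no reading.
- ctrl.camera_info(name): a dict with "K" (3x3 intrinsics, pixels), "camera_from_world" (4x4, takes a point from world to camera coordinates); the wrist camera has in their place "T_tool_cam" (4x4, takes a point from camera to tool coordinates, whose origin is the TCP and whose axes are the flange's). Camera axes: x right, y down, z forward; pixel columns grow to the right and rows downward; lengths in m; the calibration is good to about 2 mm. The wrist camera is an equidistant fisheye: a pixel r from the principal point sees the ray r / f radians off the axis. A picture is of the moment at which its call begins: read the wrist's pose just before it. camera_info takes no time and is no camera call.
- ctrl.sign_off(): hands the job in; it is judged then, once.
The state is a dict: "time": time; "qpos": joint angles; "dq": joint speeds; "joint_efforts": joint torques, N m; "eef_pos": TCP position; "tcp_rot": TCP orientation; "contact_force": force on the tool from outside, world axes, zero at the start; "wrist_torque": the same for the moment, N m; "opening": opening from 0.0 (shut) to 1.0 (fully open); "finger_force": force on a finger pad.
Only numpy, scipy, OpenCV 4.12 (cv2) and the standard library are available. Lean on these libraries where they do the work, as an engineer would, in place of code of your own. Each camera call takes 0.05 s, during which the arm holds its last target. There are 200 camera calls.

TASK

A broken pin stub is stuck in the bottom of one of the three guide-pin bores of the fixture block, so that bore is clearly shallower than the other two. Take the depth rod from its rest, lower it gently into the bores until it bottoms under a light push (a few newtons, never a hard one), tell from its travel which bore is short, and leave the rod standing released in that bore, resting on the stub. Do not let the rod drop, and leave the other things on the bench where they are.

Things in the scene. Friction and masses are not known exactly. Their poses are not given: they have to be found in the camera images.
- pin_block: aluminium guide-pin block fixed to the bench, 46 (x) x 140 (y) x 50 mm high, plus a 10 mm high screw ear at each y end. Origin: centre of the underside, z up; three bores in a row along y. They look alike: 11 mm round, sharp mouths, hard flat bottoms. Two are 41 to 43 mm deep, the blocked one 22 to 34 mm; it can be any of the three and the pose does not tell which.
- bore_1 (a point): centre of the mouth of the bore at the block's +y end (45 mm from the middle one), level with the block's top face
- bore_2 (a point): centre of the mouth of the middle bore, level with the top face
- bore_3 (a point): centre of the mouth of the bore at the block's -y end (45 mm from the middle one), level with the top face
- rod_grip (a point): centre of the dark knurled grip of the depth rod, the place to hold it. The rod is a loose round steel piece, 96 mm long, about 0.12 kg: grip 18 mm in diameter and 34 mm long at the top (this point is half-way up it, 79 mm above the tip), below it a bare shank 10 mm in diameter, 62 mm long with its tapered end. z points up along the rod.
- rod_tip (a point): (a rod held off-centre drags on the bore wall and may stop short of the bottom) centre of the flat lower end of the depth rod: 8 mm in diameter for the last 4 mm, then a taper to the 10 mm shank within 3 mm
- rest_mouth (a point): mouth of the single hole (11.2 mm round, 34 mm deep) of the rod's rest, a black plastic block 50 x 50 x 40 mm on a 64 mm square foot, fixed to the bench. The rod starts standing upright in it, with its grip 28 to 62 mm above this point.
- relay_module: small upright relay block, 13 x 29 x 26 mm; loose bystander, origin at the centre of its underside
- heat_sink: small finned heat sink, 30 x 30 x 17 mm; loose bystander, origin at the centre of its underside
- dut_spare_1: circuit board with terminal strips, 62 x 78 x 13 mm; loose bystander, origin at the centre of its underside
- driver_yellow: screwdriver lying on the bench, 20 x 156 x 20 mm; loose bystander, origin at the centre of its underside
Not all that is in view belongs to the job. What is meant by the part that bears rod_grip is not purple, and is the smaller of those in its own colour.

How it is judged:
On the way:
1. the depth rod is lowered into the short bore and held on its bottom under a light push (over 2 N) ((horizontal distance between rod_tip and bore_1 below 0.003 m or horizontal distance between rod_tip and bore_2 below 0.003 m or horizontal distance between rod_tip and bore_3 below 0.003 m) and z of rod_tip in the frame of pin_block between 0.0145 and 0.0295 m and contact force between depth_rod_c0 and anything else above 2 N), for 0.2 s.
At the end, for the whole second after the job is handed in: the depth rod stands released and still in the short bore: its tip within 3 mm of that bore's axis, 20.5 to 35.5 mm below the block's top face and resting on the stub, the rod upright within 0.12 rad ((horizontal distance between rod_tip and bore_1 below 0.003 m or horizontal distance between rod_tip and bore_2 below 0.003 m or horizontal distance between rod_tip and bore_3 below 0.003 m) and z of rod_tip in the frame of pin_block between 0.0145 and 0.0295 m and contact force between depth_rod_c0 and anything else above 0.3 N and angle between rod_tip's own z axis and vertical below 0.12 rad and linear speed of depth_rod below 0.02 m/s and contact force between the fingers and depth_rod below 0.05 N); the robot touches nothing.
It fails at once if the rod's tip is pressed on anything with more than 30 N (contact force between depth_rod_c0 and anything else above 30 N).
It fails at once if the rod is forced against the block with more than 30 N (contact force between depth_rod and pin_block above 30 N).
It fails at once if the rod is dropped (faster than 0.3 m/s with no finger on it) (linear speed of depth_rod above 0.3 m/s and contact force between the fingers and depth_rod below 0.01 N).
It fails at once if the rod is laid or knocked over (angle between rod_tip's own z axis and vertical above 0.8 rad).
It fails at once if a bystander is moved by more than 30 mm (distance of any of relay_module, heat_sink, dut_spare_1, driver_yellow from where it was at the start of the episode above 0.03 m).
It also fails if it takes over 72 s, if anything falls off the work surface, if the arm or the gripper's body presses on something with over 40 N, if the wrist force passes 120 N, or if a joint passes its speed limit or range.

## Working session

There is one attempt and no reset: what is moved stays moved. The work goes in short steps, Python scripts to look and compute and a shell command to move; the robot and the scene stay as the last step left them, time stands still between calls to the robot, and variables do not carry over. Pictures are saved under pics/ and viewed, at most 10 in all, crops included, and the job is handed in when it is done.

```bash
mkdir -p pics; ls
python3 - <<'E'
from plant import ctrl
import cv2,numpy as np
for n in("scene","top"):
    p,d=ctrl.read_camera(n); cv2.imwrite(f"pics/{n}.png",p[:,:,::-1]); np.savez(f"{n}.npz",p=p,d=d,**ctrl.camera_info(n))
    print(ctrl.camera_info(n))
print(ctrl.camera_info("wrist")); print(ctrl.get_state(),ctrl.tcp_to_grasp)
E
```

```text
pics
{'K': array([[516.46435343,   0.        , 274.94983107],
       [  0.        , 516.46435343, 197.11333826],
       [  0.        ,   0.        ,   1.        ]]), 'camera_from_world': array([[-0.68667266, -0.72690588,  0.00940747,  0.40292469],
       [-0.3400879 ,  0.30977338, -0.88790803,  0.22790989],
       [ 0.64251139, -0.61290154, -0.4599248 ,  0.67987175],
       [ 0.        ,  0.        ,  0.        ,  1.        ]])}
{'K': array([[497.03995127,   0.        , 277.07724685],
       [  0.        , 497.03995127, 209.46903141],
       [  0.        ,   0.        ,   1.        ]]), 'camera_from_world': array([[-0.02106751, -0.9997493 ,  0.00758329,  0.09836757],
       [-0.99573916,  0.0203007 , -0.08995224,  0.48817993],
       [ 0.08977574, -0.00944605, -0.99591721,  0.86970725],
       [ 0.        ,  0.        ,  0.        ,  1.        ]])}
{'K': array([[325.1922621 ,   0.        , 278.83068138],
       [  0.        , 325.1922621 , 211.25118806],
       [  0.        ,   0.        ,   1.        ]]), 'T_tool_cam': array([[ 1.49216042e-03, -9.57038249e-01, -2.89957864e-01,
     
[... 305 characters left out ...]
([ 1.03602745e+00,  2.87136619e-01,  1.57801381e+00,  6.30881651e-06,
        1.27862180e+00, -1.49987898e-01]), 'dq': array([ 2.67243800e-05, -5.15954894e-04, -4.14664366e-03,  1.61418514e-05,
       -5.96682978e-04,  6.18168654e-04]), 'joint_efforts': array([ 9.48250381e-04, -4.07299054e+01, -2.93700063e+01, -1.29518821e-04,
        3.41909312e-03, -1.25403201e-05]), 'eef_pos': array([0.25302407, 0.62514444, 0.2300549 ]), 'tcp_rot': array([ 1.91206605e-01,  9.81549207e-01, -1.02552350e-03, -3.68717895e-04]), 'contact_force': array([-0.53797564, -0.61847344,  0.00243616]), 'wrist_torque': array([0.02817622, 0.06262597, 0.00897149]), 'finger_force': 0.0, 'opening': 0.9988335514056805} 0.0187
```

View pics/scene.png

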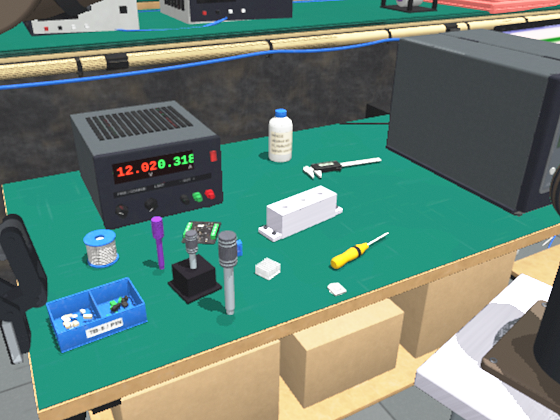

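View pics/top.png

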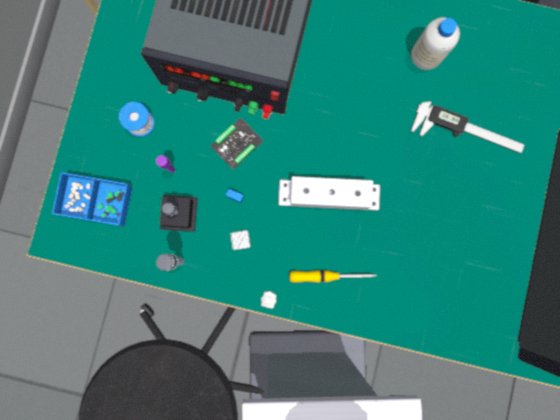

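The top view shows the rest with the grey rod at about (170,209), a larger grey decoy at (168,262) and a purple one at (165,162). The block is at (330,193) with bores at about (307,191), (333,192) and (358,193).

```bash
cat > h.py <<'E'
import numpy as np
def ray(K,T,u,v):
    d=T[:3,:3].T@np.linalg.inv(K)@np.array([u,v,1.]); return -T[:3,:3].T@T[:3,3],d
def plane(K,T,u,v,z):
    o,d=ray(K,T,u,v); return o+d*(z-o[2])/d[2]
def cloud(K,T,d):
    v,u=np.mgrid[:d.shape[0],:d.shape[1]]
    c=np.stack([(u-K[0,2])/K[0,0]*d,(v-K[1,2])/K[1,1]*d,d],-1)
    return (c-T[:3,3])@T[:3,:3]
E
python3 - <<'E'
import numpy as np,cv2
from h import *
out=[]
for n,boxes in(("top",[(140,180,80,60),(270,165,120,55)]),("scene",[(165,220,80,80),(255,180,95,65)])):
    f=np.load(n+".npz");K,T,p,d=f['K'],f['camera_from_world'],f['p'],f['d']
    C=cloud(K,T,d)
    for b in boxes:
        x,y,w,h=b; out.append(cv2.resize(p[y:y+h,x:x+w,::-1],(400,300),interpolation=cv2.INTER_CUBIC))
    if n=="top":
        # block top
        m=((abs(C[...,2]-.05)<.006)&(p.min(-1)>110)&(d>0)).astype(np.uint8); m[:, :270]=0;m[:,390:]=0
        cs=max(cv2.findContours(m,0,1)[0],key=cv2.contourArea)
        r=cv2.minAreaRect(cs); print("block rect",r,[plane(K,T,*q,.05).round(4) for q in cv2.boxPoints(r)],plane(K,T,*r[0],.05))
        hull=np.zeros_like(m);cv2.drawContours(hull,[cs],0,1,-1); hull=cv2.erode(hull,np.ones((5,5)))
        g=p.mean(-1); dk=((g<150)&(hull>0)).astype(np.uint8)
        nn,l,s,c=cv2.connectedComponentsWithStats(dk)
        for i in range(1,nn):
            w=(l==i)*(220-g).clip(0); v,u=np.nonzero(l==i); print(s[i,4],c[i],plane(K,T,*c[i],.05).round(4))
        for (a,b2,cc,dd) in[(155,190,200,235)]:
            sub=C[b2:dd,a:cc].reshape(-1,3); z=sub[:,2]; print(np.histogram(z,bins=np.arange(-.01,.16,.01)))
            t=sub[z>.06]; print(len(t),np.median(t,0),z.max()); 
            s2=sub[abs(z-.04)<.004]; print("rest top",s2.min(0),s2.max(0))
    else:
        sub=C[225:300,165:225].reshape(-1,3); sub=sub[(sub[:,2]>.05)&(sub[:,2]<.2)]; print("scene rod",len(sub),sub.min(0),sub.max(0))
        for z in np.arange(.05,.15,.01):
            q=sub[abs(sub[:,2]-z)<.005]; print(round(z,3),len(q),q.mean(0) if len(q) else '', np.ptp(q,0) if len(q) else '')
cv2.imwrite("pics/c1.png",np.vstack([np.hstack(out[:2]),np.hstack(out[2:])]))
E
```

```text
block rect ((331.9351806640625, 191.7967529296875), (80.44950866699219, 26.56681251525879), 2.862405300140381) [array([0.4983, 0.0639, 0.05  ]), array([0.5448, 0.0605, 0.05  ]), array([ 0.5349, -0.0798,  0.05  ]), array([ 0.4884, -0.0757,  0.05  ])] [ 0.51652905 -0.00775631  0.05      ]
8 [306.  190.5] [0.5197 0.0374 0.05  ]
5 [332.4 191.2] [ 0.5176 -0.0086  0.05  ]
13 [357.46153846 193.15384615] [ 0.5133 -0.0522  0.05  ]
(array([390, 717,  29,  41, 306, 392,   0,   1,  13,  16,  23,  89,   0,
         0,   0,   0]), array([-0.01,  0.  ,  0.01,  0.02,  0.03,  0.04,  0.05,  0.06,  0.07,
        0.08,  0.09,  0.1 ,  0.11,  0.12,  0.13,  0.14,  0.15]))
150 [0.48741816 0.2644997  0.10125195] 0.9093233456449445
rest top [0.46255971 0.2408251  0.03611056] [0.51480043 0.29397431 0.04380288]
scene rod 595 [0.39491357 0.26137368 0.050879  ] [0.49871124 0.28152864 0.13833129]
0.05 19 [0.47842315 0.27203514 0.05275572] [0.08866359 0.00872523 0.00363959]
0.06 39 [0.47432862 0.27239304 0.05976585] [0.08955431 0.00959212 0.00979726]
0.07 52 [0.46985918 0.27329246 0.07106107] [0.08916964 0.01716316 0.00949914]
0.08 77 [0.47331684 0.27345312 0.08010206] [0.09223868 0.0179362  0.00988957]
0.09 83 [0.47038377 0.27448223 0.09059658] [0.09625683 0.01730544 0.00989324]
0.1 142 [0.46517107 0.27365476 0.10051467] [0.10298535 0.0194894  0.00990294]
0.11 41 [0.40112452 0.27926942 0.10987606] [0.01169873 0.00401721 0.00959734]
0.12 43 [0.40086614 0.27923736 0.12006921] [0.01395718 0.00535856 0.00970087]
0.13 46 [0.40124235 0.2787634  0.13014898] [0.01714354 0.00472705 0.00950932]
0.14 53 [0.40620558 0.27352659 0.13681529] [0.01723274 0.01663437 0.00318061]
```

View pics/c1.png

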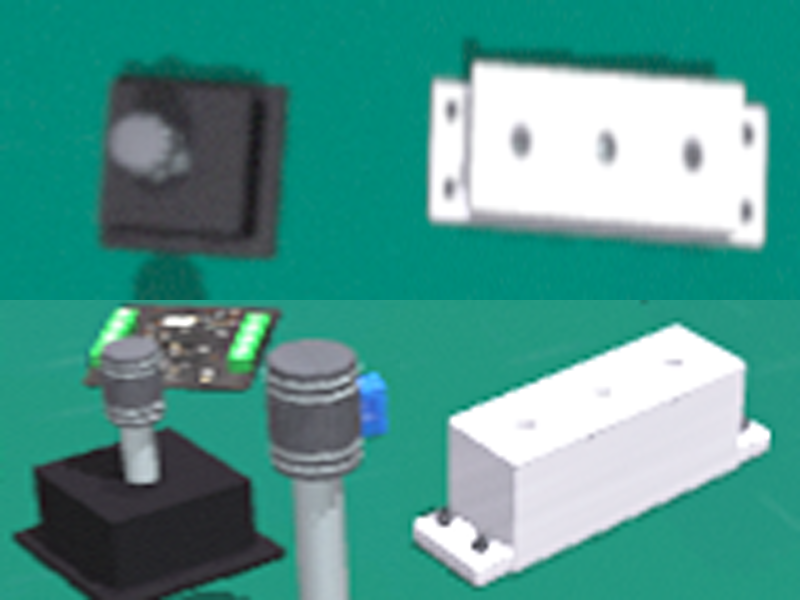

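The crop confirms that the smaller grey rod stands in the rest, with its top at z≈0.105. The block has three bores along y, at x≈0.517 and y≈0.037, −0.008 and −0.052. I'll move above the rod with the tool squared to the world axes.

```bash
python3 -m inch '[{"slide":[-35.2,-24.4,0],"turn":-0.384,"grip":6},{"slide":[-35.2,-24.4,0],"turn":-0.384,"grip":6},{"slide":[-35.2,-24.4,0],"turn":-0.384,"grip":6},{"slide":[-35.2,-24.4,0],"turn":-0.384,"grip":6},{"slide":[-35.2,-24.4,0],"turn":-0.384,"grip":6},{"slide":[-35.2,-24.4,0],"turn":-0.384,"grip":6},{"slide":[-35.2,-24.4,0],"turn":-0.384,"grip":6},{"slide":[-35.2,-24.4,0],"turn":-0.384,"grip":6},{"slide":[-35.2,-24.4,0],"turn":-0.384,"grip":6},{"slide":[-35.2,-24.4,0],"turn":-0.384,"grip":6},{"slide":[-35.2,-24.4,0],"turn":-0.384,"grip":6},{"slide":[-35.2,-24.4,0],"turn":-0.384,"grip":6},{"slide":[-35.2,-24.4,0],"turn":-0.384,"grip":6},{"slide":[-35.2,-24.4,0],"turn":-0.384,"grip":6},{"slide":[-35.2,-24.4,0],"turn":-0.384,"grip":6}]'
cat >> h.py <<'E'
from scipy.spatial.transform import Rotation as R
def wshot(ctrl,name):
    import cv2
    s=ctrl.get_state(); p,d=ctrl.read_camera("wrist"); i=ctrl.camera_info("wrist")
    M=np.eye(4);M[:3,:3]=R.from_quat(s['tcp_rot']).as_matrix();M[:3,3]=s['eef_pos']
    W=M@i["T_tool_cam"]; cv2.imwrite(f"pics/{name}.png",p[:,:,::-1]); np.savez(name+".npz",p=p,d=d,K=i["K"],W=W)
    return p,d,i["K"],W
def wplane(K,W,u,v,z):
    x,y=u-K[0,2],v-K[1,2]; r=np.hypot(x,y); t=r/K[0,0]
    d=W[:3,:3]@np.array([x/r*np.sin(t),y/r*np.sin(t),np.cos(t)]); o=W[:3,3]
    return o+d*(z-o[2])/d[2]
E
python3 - <<'E'
from plant import ctrl
from h import *
wshot(ctrl,"w1"); s=ctrl.get_state(); print(s['eef_pos'],R.from_quat(s['tcp_rot']).as_matrix().round(4),s['contact_force'])
f=np.load("top.npz"); print(plane(f['K'],f['camera_from_world'],168.4,208,.105))
E
```

```text
time: 1.6
eef_pos: [0.4876, 0.2681, 0.2313]
tcp_rot: [-0.0, 1.0, 0.0, 0.0]
contact_force: [-0.2, -0.3, -0.4]
opening: 0.702
finger_force: 0.0
[0.48764345 0.26796831 0.23134451] [[-1.e+00 -4.e-04 -0.e+00]
 [-4.e-04  1.e+00  0.e+00]
 [ 0.e+00  0.e+00 -1.e+00]] [-0.02718957 -0.04939193  0.49810278]
[0.48858566 0.26527592 0.105     ]
```

View pics/w1.png

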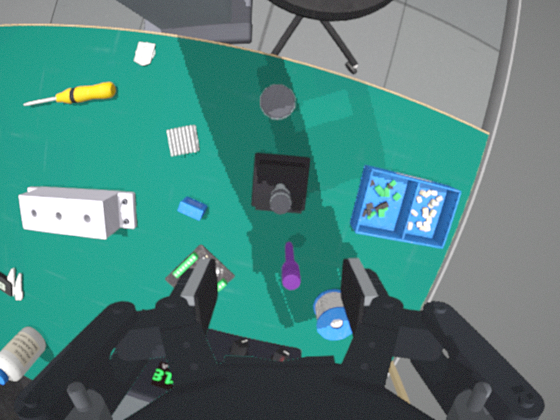

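The wrist view shows the rod's grip at about (280,198) in the rest, with the fingers clear of the purple and large grey rods. The bores are at (34,213), (59,216) and (87,219).

Run:
```python
from h import *
import cv2
f=np.load("w1.npz");K,W,p,d=[f[k] for k in"KWpd"]
W=f['W']
v,u=np.mgrid[:420,:560]; x,y=u-K[0,2],v-K[1,2]; r=np.hypot(x,y)+1e-9;t=r/K[0,0]
c=np.stack([x/r*np.tan(t)*d,y/r*np.tan(t)*d,d],-1); C=c@W[:3,:3].T+W[:3,3]
s=C[160:225,250:312].reshape(-1,3); 
for lo,hi in((.1,.112),(.072,.1)):
    q=s[(s[:,2]>lo)&(s[:,2]<hi)];print(len(q),np.median(q,0),q.min(0),q.max(0))
q=s[abs(s[:,2]-.04)<.003];print("rest",q.min(0),q.max(0))
print(wplane(K,W,281,203,.105))
for b in((34,213),(59,216),(87,219)):print(wplane(K,W,*b,.05))
```

```text
286 [0.48946719 0.26869329 0.10107109] [0.48121024 0.25999063 0.10000468] [0.49790366 0.2765623  0.10290084]
160 [0.48256306 0.26785218 0.09064453] [0.48048501 0.25926941 0.07210562] [0.49891054 0.27779207 0.09996923]
rest [0.46269434 0.24218184 0.03701282] [0.51701084 0.29497135 0.04260394]
[0.48743031 0.26953781 0.105     ]
[ 0.51449151 -0.04912736  0.05      ]
[ 0.51817752 -0.00439704  0.05      ]
[0.52156033 0.03991379 0.05      ]
```

```bash
python3 -m inch '[{"slide":[-0.2,0.05,3],"turn":0,"grip":5},{"slide":[-0.2,0.05,6],"turn":0,"grip":5},{"slide":[-0.2,0.05,9],"turn":0,"grip":5},{"slide":[-0.2,0.05,11],"turn":0,"grip":5},{"slide":[-0.2,0.05,13],"turn":0,"grip":5},{"slide":[-0.2,0.05,14.5],"turn":0,"grip":5},{"slide":[-0.2,0.05,15.5],"turn":0,"grip":5},{"slide":[-0.2,0.05,16.5],"turn":0,"grip":5},{"slide":[-0.2,0.05,16.5],"turn":0,"grip":5},{"slide":[-0.2,0.05,16.5],"turn":0,"grip":5}]' && python3 -m inch '[{"slide":[0,0,0],"turn":0,"grip":3},{"slide":[0,0,0],"turn":0,"grip":3},{"slide":[0,0,0],"turn":0,"grip":2.2},{"slide":[0,0,0],"turn":0,"grip":2.2},{"slide":[0,0,0],"turn":0,"grip":1.2},{"slide":[0,0,0],"turn":0,"grip":1.2},{"slide":[0,0,0],"turn":0,"grip":1.2},{"slide":[0,0,0],"turn":0,"grip":1.2},{"slide":[0,0,0],"turn":0,"grip":1.2},{"slide":[0,0,0],"turn":0,"grip":1.2}]' 25
```

```text
time: 2.65
eef_pos: [0.4904, 0.268, 0.0668]
tcp_rot: [0.0, 1.0, 0.0, 0.0]
contact_force: [0.2, 0.5, -0.3]
opening: 0.581
finger_force: 0.0
time: 3.65
eef_pos: [0.4902, 0.2681, 0.0667]
tcp_rot: [0.0, 1.0, 0.0, 0.0]
contact_force: [-0.8, 1.6, 3.5]
opening: 0.2
finger_force: 24.6
```

```bash
python3 -m inch '[{"slide":[0,0,0],"turn":0,"grip":1.2},{"slide":[0,0,0],"turn":0,"grip":1.2},{"slide":[0,0,-0.5],"turn":0,"grip":1.2},{"slide":[0,0,-1.5],"turn":0,"grip":1.2},{"slide":[0,0,-3],"turn":0,"grip":1.2},{"slide":[0,0,-5],"turn":0,"grip":1.2},{"slide":[0,0,-7],"turn":0,"grip":1.2},{"slide":[0,0,-9],"turn":0,"grip":1.2},{"slide":[0,0,-11],"turn":0,"grip":1.2},{"slide":[0,0,-11],"turn":0,"grip":1.2}]' 50 && python3 -m inch '[{"slide":[-1,-4,0],"turn":0,"grip":1.2},{"slide":[-1.5,-8,0],"turn":0,"grip":1.2},{"slide":[-2,-12,0],"turn":0,"grip":1.2},{"slide":[-2.5,-16,0],"turn":0,"grip":1.2},{"slide":[-3,-20,0],"turn":0,"grip":1.2},{"slide":[-3,-23,0],"turn":0,"grip":1.2},{"slide":[-3,-23,0],"turn":0,"grip":1.2},{"slide":[-3,-23,0],"turn":0,"grip":1.2},{"slide":[-3,-23,0],"turn":0,"grip":1.2}]'
python3 - <<'E'
from plant import ctrl
from h import *
wshot(ctrl,"w2"); print(ctrl.get_state()['eef_pos'])
E
```

```text
time: 4.65
eef_pos: [0.4916, 0.2676, 0.1806]
tcp_rot: [0.0, 1.0, -0.0, 0.003]
contact_force: [-0.2, 1.4, -0.9]
opening: 0.197
finger_force: 49.1
time: 5.55
eef_pos: [0.5191, 0.0384, 0.1758]
tcp_rot: [0.0, 1.0, 0.0, -0.001]
contact_force: [-0.2, -0.1, -0.9]
opening: 0.195
finger_force: 49.3
[0.51930109 0.03869162 0.1758969 ]
```

View pics/w2.png

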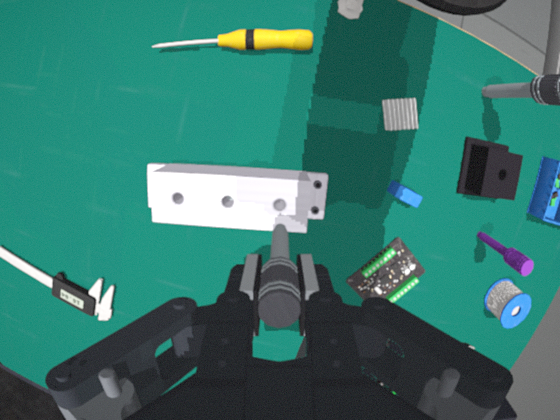

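The rod hangs near-vertical in the fingers with its tip at about (280,225). The bores are at (178,198), (228,201) and (279,205).

```bash
cat > bores.py <<'E'
from h import *
import cv2,sys
def bores(K,W,p,guess,r=10):
    g=p.mean(-1); out=[]
    for (u,v) in guess:
        a=g[v-r:v+r+1,u-r:u+r+1]; bg=np.median(a); w=(bg-25-a).clip(0); 
        yy,xx=np.mgrid[v-r:v+r+1,u-r:u+r+1]; w*=((xx-u)**2+(yy-v)**2<r*r)
        b=(w.sum()and((w*xx).sum()/w.sum(),(w*yy).sum()/w.sum()))
        # outline of hole
        m=(a<bg-20).astype(np.uint8); cs=max(cv2.findContours(m,0,1)[0],key=cv2.contourArea)
        (c,ax,an)=cv2.minAreaRect(cs); c=(c[0]+u-r,c[1]+v-r)
        out.append((np.round(b,1),np.round(c,1),np.round(ax,1),wplane(K,W,*c,.05).round(4)))
    return out
E
python3 - <<'E'
from bores import *
f=np.load("w2.npz");K,W,p=[f[k] for k in"KWp"]
for o in bores(K,W,p,[(178,198),(228,201),(279,204)]):print(*o)
cv2.imwrite("pics/c2.png",np.hstack([cv2.resize(p[185:245,250:310,::-1],(480,480),interpolation=2),cv2.resize(p[180:220,160:200,::-1],(320,320),interpolation=2).repeat(1,0)[np.r_[0:320,[0]*160]]]))
for v in(222,223,224,225,226): print(v,wplane(K,W,280,v,.1158))
E
```

```text
[177.2 197.5] [177.5 198. ] [12. 11.] [ 0.514  -0.0509  0.05  ]
[226.4 200.9] [227. 201.] [12. 12.] [ 0.5169 -0.0065  0.05  ]
[278.8 204.2] [279.  204.5] [12.5 13.9] [0.52   0.0382 0.05  ]
222 [0.51351692 0.03877391 0.1158    ]
223 [0.51420895 0.0387757  0.1158    ]
224 [0.51490243 0.03877749 0.1158    ]
225 [0.51559738 0.03877929 0.1158    ]
226 [0.51629382 0.0387811  0.1158    ]
```

View pics/c2.png

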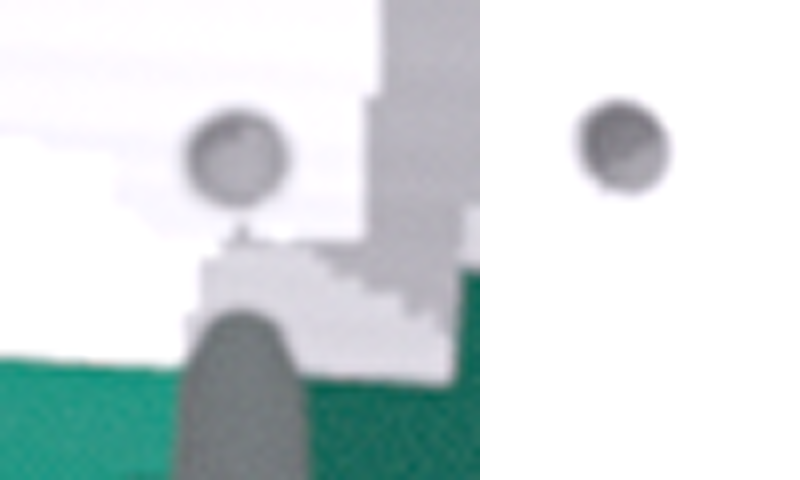

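```bash
python3 -m inch '[{"slide":[-0.15,-0.04,1],"turn":0,"grip":1.2},{"slide":[-0.15,-0.04,2.5],"turn":0,"grip":1.2},{"slide":[-0.15,-0.04,4],"turn":0,"grip":1.2},{"slide":[-0.15,-0.04,5],"turn":0,"grip":1.2},{"slide":[-0.15,-0.04,5.5],"turn":0,"grip":1.2},{"slide":[-0.15,-0.04,5.5],"turn":0,"grip":1.2},{"slide":[-0.15,-0.04,5.5],"turn":0,"grip":1.2},{"slide":[-0.15,-0.04,5.5],"turn":0,"grip":1.2}]'
python3 - <<'E'
from plant import ctrl
from bores import *
p,d,K,W=wshot(ctrl,"w3"); s=ctrl.get_state(); print(s['eef_pos'],s['contact_force'],s['tcp_rot'])
cv2.imwrite("pics/c3.png",cv2.resize(p[160:240,240:320,::-1],(600,600),interpolation=2))
for u,v in((178,200),(228,200),(280,190)): print(u,v,wplane(K,W,u,v,.05))
E
```

```text
time: 6.4
eef_pos: [0.522, 0.0373, 0.1221]
tcp_rot: [0.0, 1.0, -0.0, 0.001]
contact_force: [0.4, -0.9, -2.3]
opening: 0.196
finger_force: 49.3
[0.52192401 0.03728531 0.12214107] [ 0.03724948  0.15078247 -1.63856421] [ 4.59580345e-04  9.99999569e-01 -1.11690091e-04  7.99371347e-04]
178 200 [ 0.50466178 -0.03398746  0.05      ]
228 200 [0.50483933 0.0020001  0.05      ]
280 190 [0.49789719 0.03763725 0.05      ]
```

View pics/c3.png

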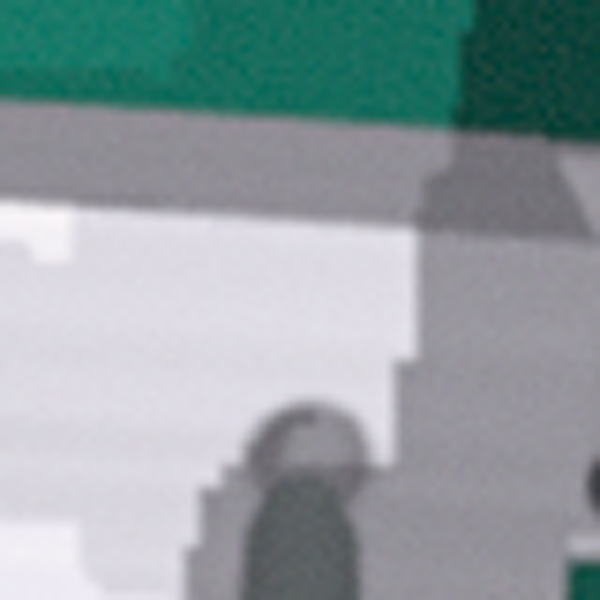

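The tip is about 11 mm above the mouth. The bore's near edge is at (280.7,213.3) and the tip's near edge at (280.6,223.3).

Run:
```python
from plant import ctrl
from bores import *
f=np.load("w3.npz");K,W,p=[f[k] for k in"KWp"]
b=wplane(K,W,280.6,213,.05);print("bore",b+[.0055,0,0])
for z in(.0605,.0615,.0625):print("tip",wplane(K,W,280.5,223.3,z)+[.004,0,0])
l,r=wplane(K,W,240+243/7.5-.4,219.5,.05),wplane(K,W,240+368/7.5-.4,219.5,.05); print(l,r)
s=ctrl.get_state();print(s['eef_pos'])
```

```text
bore [0.51964099 0.03807534 0.05      ]
tip [0.52200871 0.03796416 0.0605    ]
tip [0.52166291 0.0379586  0.0615    ]
tip [0.52131712 0.03795304 0.0625    ]
[0.51885921 0.03212942 0.05      ] [0.5188533  0.04367412 0.05      ]
[0.52192401 0.03728531 0.12214107]
```

```bash
python3 -m inch '[{"slide":[0.18,0.02,0.3],"turn":0,"grip":1.2},{"slide":[0.18,0.02,0.6],"turn":0,"grip":1.2},{"slide":[0.18,0.02,0.9],"turn":0,"grip":1.2},{"slide":[0.18,0.02,0.9],"turn":0,"grip":1.2},{"slide":[0.18,0.02,0.9],"turn":0,"grip":1.2},{"slide":[0.18,0.02,0.9],"turn":0,"grip":1.2}]'; python3 -m inch '[{"slide":[0,0,0.1],"turn":0,"grip":1.2},{"slide":[0,0,0.2],"turn":0,"grip":1.2},{"slide":[0,0,0.2],"turn":0,"grip":1.2},{"slide":[0,0,0.2],"turn":0,"grip":1.2}]';python3 -m inch '[{"slide":[0,0,0.1],"turn":0,"grip":1.2},{"slide":[0,0,0.1],"turn":0,"grip":1.2},{"slide":[0,0,0.1],"turn":0,"grip":1.2}]'
```

```text
time: 7.05
eef_pos: [0.5196, 0.0376, 0.1124]
tcp_rot: [0.0, 1.0, -0.0, 0.0]
contact_force: [-0.4, -0.3, -1.1]
opening: 0.196
finger_force: 49.3
time: 7.45
eef_pos: [0.5196, 0.0376, 0.1103]
tcp_rot: [0.0, 1.0, 0.0, 0.0]
contact_force: [-0.2, -0.1, -0.6]
opening: 0.2
finger_force: 49.3
time: 7.75
eef_pos: [0.5195, 0.0376, 0.1093]
tcp_rot: [0.0, 1.0, 0.0, 0.0]
contact_force: [0.4, -0.0, -0.8]
opening: 0.194
finger_force: 49.3
```

```bash
for i in 1; do python3 -m inch '[{"slide":[0,0,0.1],"turn":0,"grip":1.2},{"slide":[0,0,0.15],"turn":0,"grip":1.2},{"slide":[0,0,0.15],"turn":0,"grip":1.2}]' | grep -E "eef|contact|tcp"; python3 -m inch '[{"slide":[0,0,0.1],"turn":0,"grip":1.2},{"slide":[0,0,0.2],"turn":0,"grip":1.2},{"slide":[0,0,0.2],"turn":0,"grip":1.2}]'| grep -E "eef|contact|tcp"; done
```

```text
eef_pos: [0.5195, 0.0376, 0.1077]
tcp_rot: [0.0, 1.0, 0.0, -0.0]
contact_force: [-0.6, -0.3, -1.9]
eef_pos: [0.5197, 0.0377, 0.1058]
tcp_rot: [0.0, 1.0, 0.0, 0.0]
contact_force: [0.7, -0.2, -1.8]
```

```bash
python3 -m inch '[{"slide":[0,0,0.1],"turn":0,"grip":1.2},{"slide":[0,0,0.15],"turn":0,"grip":1.2},{"slide":[0,0,0.15],"turn":0,"grip":1.2}]' | grep -E "eef|contact|tcp"; python3 -m inch '[{"slide":[0,0,0.1],"turn":0,"grip":1.2},{"slide":[0,0,0.15],"turn":0,"grip":1.2},{"slide":[0,0,0.15],"turn":0,"grip":1.2}]'| grep -E "eef|contact|tcp"
```

```text
eef_pos: [0.5197, 0.0376, 0.1044]
tcp_rot: [0.0, 1.0, 0.0, 0.0]
contact_force: [0.9, -0.0, -0.8]
eef_pos: [0.52, 0.0377, 0.1031]
tcp_rot: [0.0, 1.0, 0.0, 0.001]
contact_force: [0.7, 0.2, -0.2]
```

```bash
python3 -m inch '[{"slide":[-0.03,0,0.1],"turn":0,"grip":1.2},{"slide":[-0.03,0,0.2],"turn":0,"grip":1.2},{"slide":[-0.03,0,0.2],"turn":0,"grip":1.2}]' | grep -E "eef|contact|tcp"; python3 -m inch '[{"slide":[0,0,0.1],"turn":0,"grip":1.2},{"slide":[0,0,0.2],"turn":0,"grip":1.2},{"slide":[0,0,0.2],"turn":0,"grip":1.2}]'| grep -E "eef|contact|tcp"; python3 -c "
from plant import ctrl
s=ctrl.get_state();print(s['eef_pos'],s['contact_force'],s['wrist_torque'])"
```

```text
eef_pos: [0.52, 0.0377, 0.1007]
tcp_rot: [0.0, 1.0, 0.0, 0.0]
contact_force: [2.4, 1.5, -1.3]
eef_pos: [0.52, 0.0377, 0.0988]
tcp_rot: [0.0, 1.0, 0.0, 0.0]
contact_force: [3.1, 1.2, -0.3]
[0.52002084 0.03774776 0.09878507] [ 3.05424448  1.18458506 -0.32577138] [ 0.31483062 -0.48808335  0.01839512]
```

```bash
python3 -m inch '[{"slide":[-0.05,0.02,0],"turn":0,"grip":1.2},{"slide":[-0.05,0.02,0],"turn":0,"grip":1.2},{"slide":[-0.05,0.02,0],"turn":0,"grip":1.2},{"slide":[-0.05,0.02,0],"turn":0,"grip":1.2}]' | grep -E "eef|contact|tcp"; python3 -c "
from plant import ctrl
s=ctrl.get_state();print(s['eef_pos'],s['contact_force'],s['wrist_torque'])"
```

```text
eef_pos: [0.5202, 0.0378, 0.0988]
tcp_rot: [0.0, 1.0, -0.0, -0.0]
contact_force: [2.2, 1.6, -0.2]
[0.52021788 0.03777556 0.09876494] [ 2.22215235  1.58222821 -0.20581976] [ 0.24800569 -0.38937983  0.02521864]
```

```bash
python3 -m inch '[{"slide":[-0.1,0.06,0],"turn":0,"grip":1.2},{"slide":[-0.1,0.06,0],"turn":0,"grip":1.2},{"slide":[-0.1,0.06,0],"turn":0,"grip":1.2},{"slide":[-0.1,0.06,0],"turn":0,"grip":1.2}]' | grep -E "eef|contact|tcp"; python3 -m inch '[{"slide":[0,0,0.1],"turn":0,"grip":1.2},{"slide":[0,0,0.2],"turn":0,"grip":1.2},{"slide":[0,0,0.3],"turn":0,"grip":1.2},{"slide":[0,0,0.3],"turn":0,"grip":1.2}]' | grep -E "eef|contact|tcp"; python3 -c "
from plant import ctrl
s=ctrl.get_state();print(s['eef_pos'],s['contact_force'],s['wrist_torque'])"
```

```text
eef_pos: [0.5207, 0.0384, 0.0984]
tcp_rot: [0.0, 1.0, -0.0, -0.001]
contact_force: [-1.0, -0.6, -0.9]
eef_pos: [0.5211, 0.0384, 0.0956]
tcp_rot: [0.0, 1.0, 0.0, -0.0]
contact_force: [-0.4, 0.0, -1.8]
[0.52110854 0.03844357 0.09555914] [-0.44169208  0.0249382  -1.79487838] [-0.03256674  0.02015885 -0.0600285 ]
```

```bash
cat > ok.py <<'E'
from plant import ctrl
import numpy as np
s=ctrl.get_state(); f=s['contact_force']; print(round(s['time'],2),s['eef_pos'].round(4),f.round(1)); exit(int(f[2]>1.0 or np.hypot(f[0],f[1])>2.5))
E
python3 -m inch '[{"slide":[0,0,0.1],"turn":0,"grip":1.2},{"slide":[0,0,0.2],"turn":0,"grip":1.2},{"slide":[0,0,0.3],"turn":0,"grip":1.2},{"slide":[0,0,0.3],"turn":0,"grip":1.2}]' >/dev/null; python3 ok.py && python3 -m inch '[{"slide":[0,0,0.1],"turn":0,"grip":1.2},{"slide":[0,0,0.2],"turn":0,"grip":1.2},{"slide":[0,0,0.3],"turn":0,"grip":1.2},{"slide":[0,0,0.3],"turn":0,"grip":1.2}]' >/dev/null; python3 ok.py && python3 -m inch '[{"slide":[0,0,0.05],"turn":0,"grip":1.2},{"slide":[0,0,0.1],"turn":0,"grip":1.2},{"slide":[0,0,0.1],"turn":0,"grip":1.2}]' >/dev/null; python3 ok.py && python3 -m inch '[{"slide":[0,0,0.05],"turn":0,"grip":1.2},{"slide":[0,0,0.1],"turn":0,"grip":1.2},{"slide":[0,0,0.1],"turn":0,"grip":1.2}]' >/dev/null; python3 ok.py
```

```text
11.15 [0.5212 0.0384 0.0926] [ 0.2  0.1 -1.4]
11.55 [0.5212 0.0384 0.0896] [ 0.7  0.4 -0.2]
11.85 [0.5213 0.0384 0.0887] [ 0.2 -0.4 -1.4]
12.15 [0.5213 0.0384 0.0877] [-0.4  0.4 -1.4]
```

```bash
python3 -m inch '[{"slide":[0,0,0.05],"turn":0,"grip":1.2},{"slide":[0,0,0.1],"turn":0,"grip":1.2},{"slide":[0,0,0.1],"turn":0,"grip":1.2}]' >/dev/null; python3 ok.py && python3 -m inch '[{"slide":[0,0,0.05],"turn":0,"grip":1.2},{"slide":[0,0,0.1],"turn":0,"grip":1.2},{"slide":[0,0,0.1],"turn":0,"grip":1.2}]' >/dev/null; python3 ok.py && python3 -m inch '[{"slide":[0,0,0.05],"turn":0,"grip":1.2},{"slide":[0,0,0.1],"turn":0,"grip":1.2},{"slide":[0,0,0.1],"turn":0,"grip":1.2}]' >/dev/null; python3 ok.py && python3 -m inch '[{"slide":[0,0,0.05],"turn":0,"grip":1.2},{"slide":[0,0,0.1],"turn":0,"grip":1.2},{"slide":[0,0,0.1],"turn":0,"grip":1.2}]' >/dev/null; python3 ok.py && python3 -m inch '[{"slide":[0,0,0.05],"turn":0,"grip":1.2},{"slide":[0,0,0.1],"turn":0,"grip":1.2},{"slide":[0,0,0.1],"turn":0,"grip":1.2}]' >/dev/null; python3 ok.py && python3 -m inch '[{"slide":[0,0,0.05],"turn":0,"grip":1.2},{"slide":[0,0,0.1],"turn":0,"grip":1.2},{"slide":[0,0,0.1],"turn":0,"grip":1.2}]' >/dev/null; python3 ok.py && python3 -m inch '[{"slide":[0,0,0.05],"turn":0,"grip":1.2},{"slide":[0,0,0.1],"turn":0,"grip":1.2},{"slide":[0,0,0.1],"turn":0,"grip":1.2}]' >/dev/null; python3 ok.py
```

```text
12.45 [0.5213 0.0384 0.0867] [ 0.3 -0.8 -0.5]
12.75 [0.5213 0.0384 0.0857] [ 1.2 -0.2 -1.6]
13.05 [0.5213 0.0384 0.0847] [ 0.7 -0.1 -1.2]
13.35 [0.5213 0.0384 0.0837] [ 0.3  0.9 -1.8]
13.65 [0.5213 0.0384 0.0827] [-0.1  0.2 -1.3]
13.95 [0.5213 0.0384 0.0817] [-1.   0.2 -0.6]
14.25 [0.5213 0.0384 0.0807] [ 0.3  0.6 -2.1]
```

```bash
python3 -m inch '[{"slide":[0,0,0.05],"turn":0,"grip":1.2},{"slide":[0,0,0.1],"turn":0,"grip":1.2},{"slide":[0,0,0.1],"turn":0,"grip":1.2}]' >/dev/null; python3 ok.py && python3 -m inch '[{"slide":[0,0,0.05],"turn":0,"grip":1.2},{"slide":[0,0,0.1],"turn":0,"grip":1.2},{"slide":[0,0,0.1],"turn":0,"grip":1.2}]' >/dev/null; python3 ok.py && python3 -m inch '[{"slide":[0,0,0.05],"turn":0,"grip":1.2},{"slide":[0,0,0.1],"turn":0,"grip":1.2},{"slide":[0,0,0.1],"turn":0,"grip":1.2}]' >/dev/null; python3 ok.py && python3 -m inch '[{"slide":[0,0,0.05],"turn":0,"grip":1.2},{"slide":[0,0,0.1],"turn":0,"grip":1.2},{"slide":[0,0,0.1],"turn":0,"grip":1.2}]' >/dev/null; python3 ok.py && python3 -m inch '[{"slide":[0,0,0.05],"turn":0,"grip":1.2},{"slide":[0,0,0.1],"turn":0,"grip":1.2},{"slide":[0,0,0.1],"turn":0,"grip":1.2}]' >/dev/null; python3 ok.py && python3 -m inch '[{"slide":[0,0,0.05],"turn":0,"grip":1.2},{"slide":[0,0,0.1],"turn":0,"grip":1.2},{"slide":[0,0,0.1],"turn":0,"grip":1.2}]' >/dev/null; python3 ok.py && python3 -m inch '[{"slide":[0,0,0.05],"turn":0,"grip":1.2},{"slide":[0,0,0.1],"turn":0,"grip":1.2},{"slide":[0,0,0.1],"turn":0,"grip":1.2}]' >/dev/null; python3 ok.py
```

```text
14.55 [0.5213 0.0384 0.0797] [-0.3 -0.2 -1.2]
14.85 [0.5212 0.0384 0.0787] [-0.4 -0.6 -1.5]
15.15 [0.5213 0.0384 0.0777] [ 0.8  0.  -0.7]
15.45 [0.5212 0.0384 0.0767] [-0.5 -0.3 -1.5]
15.75 [0.5213 0.0384 0.0757] [-0.4  0.  -1. ]
16.05 [0.5212 0.0384 0.0747] [ 0.  -0.  -0.4]
16.35 [0.5213 0.0384 0.0737] [-0.6  0.6 -1.8]
```

```bash
python3 -m inch '[{"slide":[0,0,0.05],"turn":0,"grip":1.2},{"slide":[0,0,0.1],"turn":0,"grip":1.2},{"slide":[0,0,0.1],"turn":0,"grip":1.2}]' >/dev/null; python3 ok.py && python3 -m inch '[{"slide":[0,0,0.05],"turn":0,"grip":1.2},{"slide":[0,0,0.1],"turn":0,"grip":1.2},{"slide":[0,0,0.1],"turn":0,"grip":1.2}]' >/dev/null; python3 ok.py && python3 -m inch '[{"slide":[0,0,0.05],"turn":0,"grip":1.2},{"slide":[0,0,0.1],"turn":0,"grip":1.2},{"slide":[0,0,0.1],"turn":0,"grip":1.2}]' >/dev/null; python3 ok.py && python3 -m inch '[{"slide":[0,0,0.05],"turn":0,"grip":1.2},{"slide":[0,0,0.05],"turn":0,"grip":1.2},{"slide":[0,0,0.05],"turn":0,"grip":1.2}]' >/dev/null; python3 ok.py && python3 -m inch '[{"slide":[0,0,0.05],"turn":0,"grip":1.2},{"slide":[0,0,0.05],"turn":0,"grip":1.2},{"slide":[0,0,0.05],"turn":0,"grip":1.2}]' >/dev/null; python3 ok.py && python3 -m inch '[{"slide":[0,0,0.05],"turn":0,"grip":1.2},{"slide":[0,0,0.05],"turn":0,"grip":1.2},{"slide":[0,0,0.05],"turn":0,"grip":1.2}]' >/dev/null; python3 ok.py && python3 -m inch '[{"slide":[0,0,0.05],"turn":0,"grip":1.2},{"slide":[0,0,0.05],"turn":0,"grip":1.2},{"slide":[0,0,0.05],"turn":0,"grip":1.2}]' >/dev/null; python3 ok.py
```

```text
16.65 [0.5212 0.0384 0.0727] [-0.8  0.3 -1.1]
16.95 [0.5212 0.0384 0.0717] [-0.5 -0.8 -0.9]
17.25 [0.5213 0.0384 0.0707] [ 0.2 -0.2 -2. ]
17.55 [0.5213 0.0384 0.0703] [-0.6 -0.2 -2.1]
17.85 [0.5213 0.0384 0.0698] [-0.2  0.7 -1.8]
18.15 [0.5213 0.0384 0.0693] [-0.4 -0.4 -1. ]
18.45 [0.5213 0.0384 0.0688] [-0.3  0.3 -1.5]
```

The +y bore reaches at least 41.5 mm, so it is one of the deep ones. I'll back out and move to the middle bore.

```bash
python3 -m inch '[{"slide":[0,0,-0.5],"turn":0,"grip":1.2},{"slide":[0,0,-1.5],"turn":0,"grip":1.2},{"slide":[0,0,-2.5],"turn":0,"grip":1.2},{"slide":[0,0,-3.5],"turn":0,"grip":1.2},{"slide":[0,0,-4.4],"turn":0,"grip":1.2},{"slide":[0,0,-5],"turn":0,"grip":1.2},{"slide":[0,0,-5],"turn":0,"grip":1.2},{"slide":[0,0,-5],"turn":0,"grip":1.2},{"slide":[0,0,-5],"turn":0,"grip":1.2}]' >/dev/null; python3 ok.py && python3 -m inch '[{"slide":[0.1,-1,0],"turn":0,"grip":1.2},{"slide":[0.2,-2.5,0],"turn":0,"grip":1.2},{"slide":[0.3,-4,0],"turn":0,"grip":1.2},{"slide":[0.31,-4.49,0],"turn":0,"grip":1.2},{"slide":[0.31,-4.49,0],"turn":0,"grip":1.2},{"slide":[0.31,-4.49,0],"turn":0,"grip":1.2},{"slide":[0.31,-4.49,0],"turn":0,"grip":1.2},{"slide":[0.31,-4.49,0],"turn":0,"grip":1.2}]' >/dev/null; python3 ok.py
python3 - <<'E'
from plant import ctrl
from bores import *
p,d,K,W=wshot(ctrl,"w4"); print(ctrl.get_state()['eef_pos'])
cv2.imwrite("pics/c4.png",cv2.resize(p[170:250,230:330,::-1],(750,600),interpolation=2))
E
```

```text
19.35 [0.5208 0.0385 0.1182] [-0.  -0.  -1.1]
20.15 [ 0.5182 -0.0061  0.1188] [ 0.4  0.1 -1. ]
[ 0.51817574 -0.00609334  0.11882956]
```

View pics/c4.png

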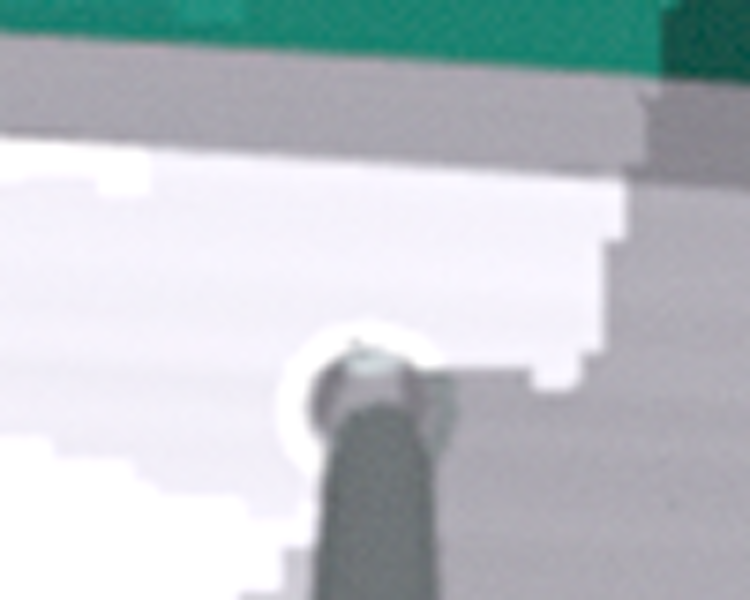

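The tip is now just above the middle bore, centred to within about 0.5 mm. Both are at crop x of about 375–380.

```bash
python3 -m inch '[{"slide":[0,-0.04,0.2],"turn":0,"grip":1.2},{"slide":[0,-0.04,0.5],"turn":0,"grip":1.2},{"slide":[0,-0.04,0.7],"turn":0,"grip":1.2},{"slide":[0,-0.04,0.7],"turn":0,"grip":1.2},{"slide":[0,-0.04,0.7],"turn":0,"grip":1.2}]' >/dev/null; python3 ok.py && python3 -m inch '[{"slide":[0,0,0.1],"turn":0,"grip":1.2},{"slide":[0,0,0.15],"turn":0,"grip":1.2},{"slide":[0,0,0.15],"turn":0,"grip":1.2}]' >/dev/null; python3 ok.py && python3 -m inch '[{"slide":[0,0,0.1],"turn":0,"grip":1.2},{"slide":[0,0,0.15],"turn":0,"grip":1.2},{"slide":[0,0,0.15],"turn":0,"grip":1.2}]' >/dev/null; python3 ok.py && python3 -m inch '[{"slide":[0,0,0.1],"turn":0,"grip":1.2},{"slide":[0,0,0.15],"turn":0,"grip":1.2},{"slide":[0,0,0.15],"turn":0,"grip":1.2}]' >/dev/null; python3 ok.py && python3 -m inch '[{"slide":[0,0,0.1],"turn":0,"grip":1.2},{"slide":[0,0,0.15],"turn":0,"grip":1.2},{"slide":[0,0,0.15],"turn":0,"grip":1.2}]' >/dev/null; python3 ok.py && python3 -m inch '[{"slide":[0,0,0.1],"turn":0,"grip":1.2},{"slide":[0,0,0.15],"turn":0,"grip":1.2},{"slide":[0,0,0.15],"turn":0,"grip":1.2}]' >/dev/null; python3 ok.py
```

```text
20.7 [ 0.5181 -0.0068  0.1116] [ 0.4 -1.  -1. ]
21.0 [ 0.5182 -0.0069  0.1103] [-0.4  0.7 -0.9]
21.3 [ 0.5181 -0.0069  0.1087] [ 0.2  0.3 -1.7]
21.6 [ 0.5181 -0.0069  0.1072] [ 0.4  0.4 -1.3]
21.9 [ 0.5181 -0.0069  0.1057] [ 0.3 -0.5 -1.3]
22.2 [ 0.5181 -0.0068  0.1042] [-0.3 -1.1 -1.9]
```

Clean entry. I'll continue in guarded steps.

```bash
python3 -m inch '[{"slide":[0,0,0.1],"turn":0,"grip":1.2},{"slide":[0,0,0.2],"turn":0,"grip":1.2},{"slide":[0,0,0.2],"turn":0,"grip":1.2}]' >/dev/null; python3 ok.py && python3 -m inch '[{"slide":[0,0,0.1],"turn":0,"grip":1.2},{"slide":[0,0,0.2],"turn":0,"grip":1.2},{"slide":[0,0,0.2],"turn":0,"grip":1.2}]' >/dev/null; python3 ok.py && python3 -m inch '[{"slide":[0,0,0.1],"turn":0,"grip":1.2},{"slide":[0,0,0.2],"turn":0,"grip":1.2},{"slide":[0,0,0.2],"turn":0,"grip":1.2}]' >/dev/null; python3 ok.py && python3 -m inch '[{"slide":[0,0,0.1],"turn":0,"grip":1.2},{"slide":[0,0,0.2],"turn":0,"grip":1.2},{"slide":[0,0,0.2],"turn":0,"grip":1.2}]' >/dev/null; python3 ok.py && python3 -m inch '[{"slide":[0,0,0.1],"turn":0,"grip":1.2},{"slide":[0,0,0.2],"turn":0,"grip":1.2},{"slide":[0,0,0.2],"turn":0,"grip":1.2}]' >/dev/null; python3 ok.py && python3 -m inch '[{"slide":[0,0,0.1],"turn":0,"grip":1.2},{"slide":[0,0,0.2],"turn":0,"grip":1.2},{"slide":[0,0,0.2],"turn":0,"grip":1.2}]' >/dev/null; python3 ok.py && python3 -m inch '[{"slide":[0,0,0.1],"turn":0,"grip":1.2},{"slide":[0,0,0.2],"turn":0,"grip":1.2},{"slide":[0,0,0.2],"turn":0,"grip":1.2}]' >/dev/null; python3 ok.py
```

```text
22.5 [ 0.518  -0.0068  0.1021] [-0.5 -0.9 -0.8]
22.8 [ 0.5181 -0.0069  0.1001] [-0.4 -0.1 -1.7]
23.1 [ 0.5181 -0.0068  0.0981] [-0.2 -0.3 -1.3]
23.4 [ 0.5181 -0.0068  0.0961] [ 0.2  0.5 -1.6]
23.7 [ 0.5181 -0.0068  0.0942] [-0.   0.6 -1.8]
24.0 [ 0.518  -0.0068  0.0921] [-0.5 -0.1 -1.2]
24.3 [ 0.5181 -0.0068  0.0901] [ 0.1 -0.4 -2.1]
```

```bash
python3 -m inch '[{"slide":[0,0,0.05],"turn":0,"grip":1.2},{"slide":[0,0,0.1],"turn":0,"grip":1.2},{"slide":[0,0,0.1],"turn":0,"grip":1.2}]' >/dev/null; python3 ok.py && python3 -m inch '[{"slide":[0,0,0.05],"turn":0,"grip":1.2},{"slide":[0,0,0.1],"turn":0,"grip":1.2},{"slide":[0,0,0.1],"turn":0,"grip":1.2}]' >/dev/null; python3 ok.py && python3 -m inch '[{"slide":[0,0,0.05],"turn":0,"grip":1.2},{"slide":[0,0,0.1],"turn":0,"grip":1.2},{"slide":[0,0,0.1],"turn":0,"grip":1.2}]' >/dev/null; python3 ok.py && python3 -m inch '[{"slide":[0,0,0.05],"turn":0,"grip":1.2},{"slide":[0,0,0.1],"turn":0,"grip":1.2},{"slide":[0,0,0.1],"turn":0,"grip":1.2}]' >/dev/null; python3 ok.py && python3 -m inch '[{"slide":[0,0,0.05],"turn":0,"grip":1.2},{"slide":[0,0,0.1],"turn":0,"grip":1.2},{"slide":[0,0,0.1],"turn":0,"grip":1.2}]' >/dev/null; python3 ok.py && python3 -m inch '[{"slide":[0,0,0.05],"turn":0,"grip":1.2},{"slide":[0,0,0.1],"turn":0,"grip":1.2},{"slide":[0,0,0.1],"turn":0,"grip":1.2}]' >/dev/null; python3 ok.py && python3 -m inch '[{"slide":[0,0,0.05],"turn":0,"grip":1.2},{"slide":[0,0,0.1],"turn":0,"grip":1.2},{"slide":[0,0,0.1],"turn":0,"grip":1.2}]' >/dev/null; python3 ok.py
```

```text
24.6 [ 0.5181 -0.0069  0.0892] [-0.2 -0.8 -0.9]
24.9 [ 0.5181 -0.0069  0.0882] [-0.1  0.3 -0.7]
25.2 [ 0.5181 -0.0069  0.0872] [-0.6  0.1 -1. ]
25.5 [ 0.5181 -0.0069  0.0862] [ 0.5 -0.4 -1.3]
25.8 [ 0.5181 -0.0069  0.0852] [ 0.6 -0.2 -1.6]
26.1 [ 0.5181 -0.0069  0.0842] [-0.7 -0.3 -0.8]
26.4 [ 0.5185 -0.0069  0.084 ] [-0.7  0.8  3.7]
```

```bash
python3 -m inch '[{"slide":[0,0,0],"turn":0,"grip":1.2},{"slide":[0,0,0],"turn":0,"grip":1.2},{"slide":[0,0,0],"turn":0,"grip":1.2},{"slide":[0,0,0],"turn":0,"grip":1.2}]' >/dev/null; python3 ok.py; python3 -m inch '[{"slide":[0,0,0.03],"turn":0,"grip":1.2},{"slide":[0,0,0.03],"turn":0,"grip":1.2},{"slide":[0,0,0.03],"turn":0,"grip":1.2}]' >/dev/null; python3 ok.py
```

```text
26.8 [ 0.5186 -0.0069  0.084 ] [-2.   0.9  6. ]
27.1 [ 0.5187 -0.0069  0.084 ] [-2.5  1.2  6.1]
```

Firm stop at TCP z = 0.084, about 26.5 mm deep, with a push of about 7 N. This is the stub. I'll ease off the push, release and back away.

```bash
python3 -m inch '[{"slide":[0,0,-0.04],"turn":0,"grip":1.2},{"slide":[0,0,-0.07],"turn":0,"grip":1.2},{"slide":[0,0,-0.07],"turn":0,"grip":1.2},{"slide":[0,0,-0.07],"turn":0,"grip":1.2}]' 20; python3 -m inch '[{"slide":[0,0,0],"turn":0,"grip":1.7},{"slide":[0,0,0],"turn":0,"grip":1.8},{"slide":[0,0,0],"turn":0,"grip":1.9},{"slide":[0,0,0],"turn":0,"grip":2.2},{"slide":[0,0,0],"turn":0,"grip":2.6},{"slide":[0,0,0],"turn":0,"grip":3.2},{"slide":[0,0,0],"turn":0,"grip":4},{"slide":[0,0,0],"turn":0,"grip":5},{"slide":[0,0,0],"turn":0,"grip":6},{"slide":[0,0,0],"turn":0,"grip":6},{"slide":[0,0,0],"turn":0,"grip":6},{"slide":[0,0,0],"turn":0,"grip":6},{"slide":[0,0,0],"turn":0,"grip":6}]'
```

```text
time: 27.5
eef_pos: [0.5185, -0.0069, 0.084]
tcp_rot: [0.0, 1.0, -0.0, 0.0]
contact_force: [-1.5, 1.0, 4.3]
opening: 0.195
finger_force: 49.9
time: 28.8
eef_pos: [0.5182, -0.0069, 0.0837]
tcp_rot: [0.0, 1.0, -0.0, -0.0]
contact_force: [0.6, -0.2, 0.8]
opening: 0.701
finger_force: 0.0
```

```bash
python3 -m inch '[{"slide":[0,0,-0.5],"turn":0,"grip":6},{"slide":[0,0,-1.5],"turn":0,"grip":6},{"slide":[0,0,-3],"turn":0,"grip":6},{"slide":[0,0,-5],"turn":0,"grip":6},{"slide":[0,0,-7],"turn":0,"grip":6},{"slide":[0,0,-9],"turn":0,"grip":6},{"slide":[0,0,-10],"turn":0,"grip":6},{"slide":[0,0,-10],"turn":0,"grip":6},{"slide":[0,0,-10],"turn":0,"grip":6}]' | grep -E "eef|contact"
python3 - <<'E'
from plant import ctrl
from h import *
import cv2
p,d=ctrl.read_camera("scene"); i=ctrl.camera_info("scene"); C=cloud(i["K"],i["camera_from_world"],d)
cv2.imwrite("pics/s2.png",cv2.resize(p[130:280,180:380,::-1],(800,600),interpolation=2))
m=(abs(C[...,0]-.518)<.03)&(abs(C[...,1]+.0067)<.03)&(C[...,2]>.06)&(C[...,2]<.15); q=C[m]
for z in(.075,.1,.11,.12,.125):
    s=q[abs(q[:,2]-z)<.004]; print(z,len(s),s.mean(0) if len(s) else '')
print(q[:,2].max())
E
```

```text
eef_pos: [0.5179, -0.0068, 0.1834]
contact_force: [0.1, 0.6, -0.6]
0.075 19 [ 0.51572681 -0.00223544  0.07522236]
0.1 39 [ 0.51386231 -0.00071014  0.09971109]
0.11 40 [ 5.14042369e-01 -3.02521678e-04  1.09740963e-01]
0.12 43 [ 0.51683587 -0.00341386  0.11893367]
0.125 1 [0.51939822 0.00135588 0.12106326]
0.12106326246699058
```

View pics/s2.png

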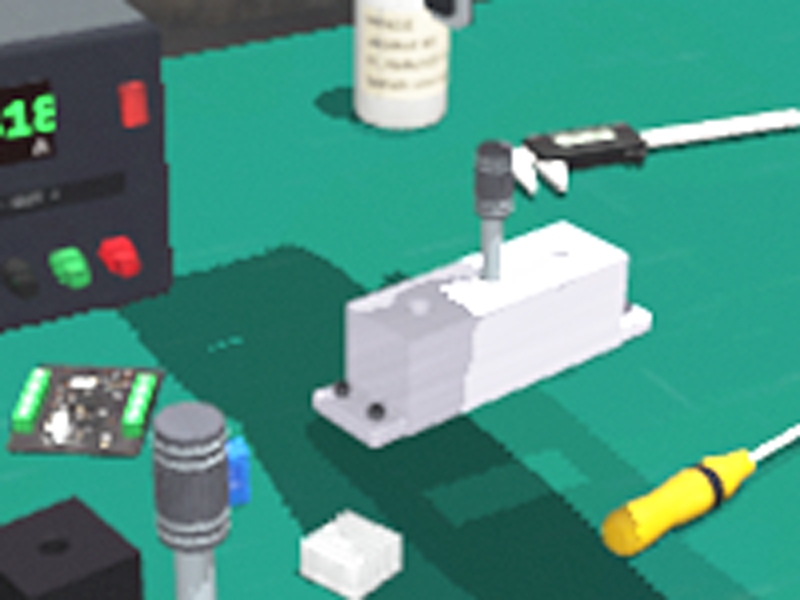

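The rod stands upright in the middle bore (crop about (490,210)). Its top is at z≈0.12, which matches a depth of about 26 mm, and nothing else has moved.

```bash
python3 -c "
from plant import ctrl
print(ctrl.sign_off())"
```

```text
the job is handed in; nothing more can be done
None
```

The middle bore (bore_2) is the short one, about 26.5 mm deep: the rod stopped there under a light push of about 7 N, and I left it standing released on the stub and handed the job in; the +y bore was clear to at least 41.5 mm and I did not probe the -y bore.

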